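# Lay out a bone-carver's place

## Task

Set out the carver's place: lift the inner cup out of the outer one and stand it upright on the middle of the cork coaster, and lay the large antler slice flat on the middle of the wooden block. Put the tin down flat on the table in the middle of the gap between the block and the coaster, in line with their centres, and stack the felt wheel flat and centred on top of the tin. Let go of everything, and leave the outer cup, the small slice and the bur stand standing where they are.

Things in the scene. Friction and masses are not known exactly. Their poses are not given: they have to be found in the camera images.
- block: Wooden carving block, fixed: 110 mm long (its x), 100 mm wide (its y), 40 mm high, with a notch 25 mm deep and 28 mm wide in the middle of its edge on the robot's side (its -x edge). Origin: centre of the underside of the 110 x 100 outline. z up. It is turned by up to 17 degrees from square to the robot.
- coaster: Round cork coaster, fixed flat on the table, 90 mm across, 4 mm thick. Origin: centre of its underside. It lies beside the block, on its +y or -y side, 190 mm from centre to centre and level with it (within 4 mm along each block axis), leaving a gap of about 95 mm; the middle of the gap is 97 mm from the block centre. The nested cups stand on the other side of the block.
- inner_cup: Plain steel cup, the taller and narrower of two nested cups, standing inside the outer cup and reaching 30 mm above its rim. 85 mm high, outside diameter 46 mm at the base widening to 64 mm at the rim, wall 2.5 mm, about 100 g. Origin: centre of its underside, z up along its axis. At the start its underside is 5 mm above the table.
- outer_cup: Plain steel cup, the wider and lower one, holding the inner cup; stays. 60 mm high, outside diameter 54 mm at the base and 74 mm at the rim, wall 2.5 mm, floor 5 mm thick, about 150 g. Loose on the table. Origin: centre of its underside.
- large_slice: The larger of two antler slices: flat slab with round ends, cream face and brown rim, 72 mm long (its x), 44 mm wide (its y), 12 mm thick, about 50 g, lying flat. Origin: centre of its underside.
- small_slice: The smaller antler slice, same look: 48 mm long (its x), 28 mm wide (its y), 12 mm thick, lying flat; stays. Origin: centre of its underside.
- tin: Round closed aluminium tin, 56 mm across, 24 mm high, with a flat top and a dark seam round its side, about 90 g. Origin: centre of its underside.
- wheel: Felt polishing wheel: plain off-white disc 44 mm across, 14 mm thick, rigid, with a small dark hub in the middle of its face, lying flat, about 30 g. Origin: centre of its underside.
- bur_stand: Dark wooden cube-like stand, 50 x 50 mm and 30 mm high, with five steel burs standing in it to 57 mm above the table, nearest the robot; loose, stays. Origin: centre of its underside.

How it is judged:
At the end, for the whole second after the job is handed in: Cup upright on coaster and large slice flat on block, centres within 15 mm; tin flat on table within 15 mm, along each block axis, of the point 96.5 mm from block centre towards coaster; wheel flat on tin within 10 mm; outer cup upright, it, small slice, bur stand moved under 20 mm; all at rest (horizontal distance between inner_cup and coaster below 0.015 m and angle between each of inner_cup, large_slice, tin, wheel, outer_cup's own z axis and vertical below 0.1 rad and z of inner_cup in the frame of coaster between 0 and 0.01 m and horizontal distance between large_slice and block below 0.015 m and z of large_slice in the frame of block between 0.036 and 0.046 m and ((y of coaster in the frame of block above 0 m and y of tin in the frame of block between 0.0815 and 0.1115 m) or (y of coaster in the frame of block below 0 m and y of tin in the frame of block between -0.1115 and -0.0815 m)) and x of tin in the frame of block between -0.015 and 0.015 m and height (world z) of tin below 0.006 m and horizontal distance between wheel and tin below 0.01 m and z of wheel in the frame of tin between 0.02 and 0.03 m and distance of each of outer_cup, small_slice, bur_stand from where it was at the start of the episode below 0.02 m and linear speed of each of inner_cup, large_slice, tin, wheel, outer_cup below 0.02 m/s); the robot touches nothing.
It fails at once if the outer cup, which stays, is shifted more than 20 mm or tipped (distance of outer_cup from where it was at the start of the episode above 0.02 m or angle between outer_cup's own z axis and vertical above 0.35 rad).
It fails at once if the small slice or the bur stand is shifted more than 20 mm (distance of any of small_slice, bur_stand from where it was at the start of the episode above 0.02 m).
It also fails if it takes over 120 s, if anything falls off the work surface, if the arm or the gripper's body presses on something with over 40 N, if the wrist force passes 120 N, or if a joint passes its speed limit or range.

## Robot

A 7-joint arm with a two-finger parallel gripper is mounted at the origin on the work surface. World frame = base frame: x ahead of the robot, y to its left, z up, the work surface at z = 0. Lengths are in m, angles in rad, forces in N, time in s.
With the tool pointing down it reaches from about 0.35 to 0.9 m from the base axis. Payload 8.1 kg.
Tool frame: the origin (TCP) lies midway between the tips of the shut fingers; the grasp point (between the pads) lies 19 mm behind it; z points along the fingers, y is the line along which they close (so a half turn about z gives the same grasp; the last joint's range is limited). The gripper opens to 92 mm and grips with 3 to 60 N. Pads are 19 mm wide; open, the fingers measure 130 mm over their backs; the gripper's body (75 mm by 190 mm) begins 47 mm behind the grasp point.
Start: joints at [-1.421, 0.434, 0.025, 1.573, -0.012, 1.134, -0.075], TCP at [0.156, 0.605, 0.202] pointing down, gripper open.
Joint ranges: [-2.62, 2.62], [-0.44, 2.09], [-1.27, 1.32], [0.08, 2.57], [-1.32, 4.46], [0.12, 2], [-2.74, 2.74]. Speed limits (rad/s): [2.22, 2.22, 3.01, 3.01, 3.14, 3.14, 3.14].

## Interface

Orientations are given as a rotation vector (axis times angle).
In Python, from cell import arm gives the robot as it stands.
- The arm moves only by the tool send_rows, never from a script. Its argument "increments" is a list of rows, each a list of 3 entries, a list of its own where there are three numbers: the finger opening in cm, from 0 to 9.18, then the shift along the tool's x, y, z in cm, then the turn, a rotation vector about the tool's x, y, z in rad. A call has 1 to 5 rows; each row shifts and turns the commanded pose from where the row before left it, along the tool's axes as they then stand; what a row does not reach is not made up. A row lasts 1/10 s, in which the tool goes at most 50 mm and 8.59 degrees, less where a joint would pass 70% of its speed; a pose out of reach is approached as far as the arm can. A call is refused whole if a number of a shift passes 5 or a number of a turn 0.15, either way. A call with a gripper value outside its range is refused whole. The fingers move at their own pace and stop on an object; "force" is the grip in N (left out, the last holds). Time passes only in rows, so rows that do not move let the fingers close. It gives the time, the measured TCP pose, the force, the opening and the grip force at its end, in the units of the state.
- arm.observe(): the state, without advancing time (a new reading comes with each control period).
- arm.get_image(name): name is "scene" or "top" or "wrist"; returns the picture (400x640x3 uint8, red, green, blue); there is no depth.
- arm.camera_params(name): a dict with "camera_matrix" (3x3 intrinsics, pixels), "R" (3x3) and "t" (3): a world point X has camera coordinates R X + t. Camera axes: x right, y down, z forward; pixel columns grow to the right and rows downward; lengths in m; the calibration is good to about 2 mm. A picture is of the moment at which its call begins: read the wrist's pose just before it. camera_params takes no time and is no camera call; for the wrist camera it gives the pose at the moment of the call.
- arm.sign_off(): hands the job in; it is judged then, once.
The state is a dict: "clock": time; "joints": joint angles; "dq": joint speeds; "joint_efforts": joint torques, N m; "position": TCP position; "ee_rot": TCP orientation; "force": force on the tool from outside, world axes, zero at the start; "ft_torque": the same for the moment, N m; "width": opening from 0.0 (shut) to 1.0 (fully open); "gripper_force": force on a finger pad.
Only numpy, scipy, OpenCV 4.12 (cv2) and the standard library are available. Lean on these libraries where they do the work, as an engineer would, in place of code of your own. Each camera call takes 0.05 s, during which the arm holds its last target. There are 200 camera calls.

## Working session

There is one attempt and no reset: what is moved stays moved. The work goes in short steps, Python scripts to look and compute and a tool call to move; the robot and the scene stay as the last step left them, time stands still between calls to the robot, and variables do not carry over. Pictures are saved under pics/ and viewed, at most 15 in all, crops included, and the job is handed in when it is done.

Besides the shell and the picture viewer there is one more tool, called after ">>>" as name(argument=value, ...) on one line, values as JSON. send_rows: Moves the arm, as the interface text tells. Its arguments: {"type":"object","properties":{"increments":{"type":"array"},"force":{"type":"number"}},"required":["increments"]}

```bash
mkdir -p pics; ls; python3 - <<'E'
from cell import arm
import cv2,numpy as np
s=arm.observe();print(s)
for n in("top","scene"):
    im=arm.get_image(n);cv2.imwrite(f"pics/{n}0.png",im[:,:,::-1])
    p=arm.camera_params(n);print(n,p['camera_matrix'],p['R'],p['t'])
E
```

```text
pics
{'clock': 0.0, 'joints': array([-1.4205982 ,  0.43523818,  0.02497811,  1.57412258, -0.01158226,
        1.13399544, -0.07509961]), 'dq': array([-0.00065933, -0.0013202 , -0.00164194,  0.00168623,  0.00071044,
        0.00064799, -0.00069192]), 'joint_efforts': array([ 7.88345769e-04, -6.67857170e+01,  9.85405035e-01, -3.14460397e+01,
       -6.05108030e-02,  4.34252957e-02,  1.83995967e-04]), 'position': array([0.15624933, 0.60456982, 0.20142578]), 'ee_rot': array([-3.96136877e-01, -3.11647656e+00,  2.54213986e-03]), 'force': array([0.14372901, 0.70769702, 0.03733666]), 'ft_torque': array([-0.05108874,  0.00200196,  0.02369206]), 'gripper_force': 0.0, 'width': 1.0009725469558022}
top [[418.37535529   0.         317.123584  ]
 [  0.         418.37535529 195.99205409]
 [  0.           0.           1.        ]] [[-0.02793315 -0.99960122  0.00414013]
 [-0.98722486  0.02693687 -0.15703972]
 [ 0.15686558 -0.00847385 -0.98758361]] [0.01121406 0.52958483 0.87675669]
scene [[449.55035999   0.         319.26726623]
 [  0.         449.55035999 201.89789196]
 [  0.           0.           1.        ]] [[-0.16327261  0.98642032  0.01780495]
 [ 0.76176105  0.13751435 -0.6330955 ]
 [-0.6269467  -0.08980404 -0.7738689 ]] [ 0.08333575 -0.35884056  1.46381904]
```

View pics/top0.png

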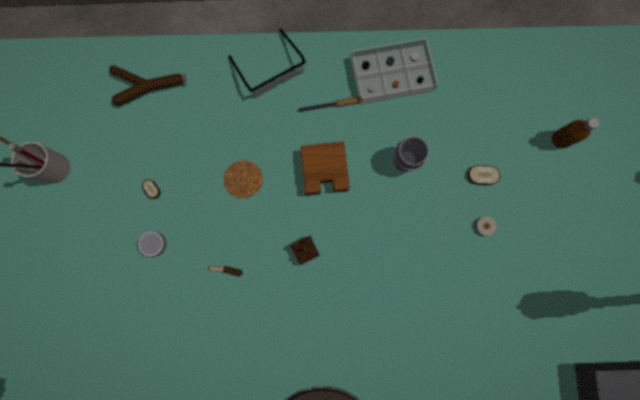

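View pics/scene0.png

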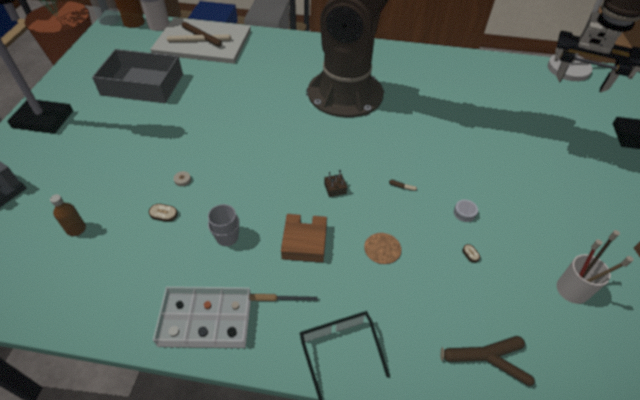

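Top view: block (325,167), coaster (243,180) on its +y side, nested cups (410,153), large slice (484,175), wheel (485,226), tin (151,244), small slice (151,188), bur stand (305,250). The scene view agrees. Next I'll segment and localise them.

```bash
cat > h.py <<'E'
import numpy as np,cv2
from cell import arm
from scipy.spatial.transform import Rotation as Ro
def ray(p,uv,z):
    K,R,t=p['camera_matrix'],np.array(p['R']),np.array(p['t'])
    d=R.T@np.linalg.solve(K,[uv[0],uv[1],1.]);c=-R.T@t
    return c+d*(z-c[2])/d[2]
def proj(p,X):
    q=p['camera_matrix']@(np.array(p['R'])@np.array(X)+p['t']);return q[:2]/q[2]
def mask(im):   # not green cloth
    hsv=cv2.cvtColor(im,cv2.COLOR_RGB2HSV)
    g=(hsv[...,0]>65)&(hsv[...,0]<95)&(hsv[...,1]>75)
    return (~g).astype(np.uint8)*255
def blob(m,seed):
    n,l,st,ce=cv2.connectedComponentsWithStats(m)
    ys,xs=np.nonzero(m);i=np.argmin((xs-seed[0])**2+(ys-seed[1])**2)
    b=(l==l[ys[i],xs[i]]).astype(np.uint8)
    c=max(cv2.findContours(b,cv2.RETR_EXTERNAL,cv2.CHAIN_APPROX_NONE)[0],key=cv2.contourArea)
    return c[:,0,:].astype(float),st[l[ys[i],xs[i]]]
E
python3 - <<'E'
from h import *
im=cv2.imread('pics/top0.png')[:,:,::-1].copy();p=arm.camera_params('top');m=mask(im)
cv2.imwrite('pics/m.png',m)
print('cam',-np.array(p['R']).T@p['t'])
for n,s,z in [('block',(325,167),.04),('coaster',(243,180),.004),('cups',(410,153),.06),('large',(484,175),.012),('wheel',(485,226),.014),('tin',(151,244),.024),('small',(151,188),.012),('bur',(305,250),.03)]:
    c,st=blob(m,s)
    P=np.array([ray(p,q,z)[:2] for q in c]).astype(np.float32)
    r=cv2.minAreaRect(P);print(n,st,np.round(r[0],4),np.round(r[1],4),round(r[2],1),np.round(ray(p,s,z),3))
E
```

```text
cam [0.38559961 0.00437374 0.94898996]
block [ 299  140   52   56 2318] [ 0.5939 -0.0211] [0.1188 0.1059] 4.7 [ 0.595 -0.023  0.04 ]
coaster [ 222  159   42   41 1320] [0.581  0.1665] [0.093  0.0949] 25.6 [0.578 0.166 0.004]
cups [ 391  135   39   37 1091] [ 0.6168 -0.2093] [0.0841 0.0811] 88.5 [ 0.617 -0.209  0.06 ]
large [467 164  35  21 598] [ 0.5751 -0.3871] [0.078  0.0468] 88.4 [ 0.573 -0.387  0.012]
wheel [474 215  24  22 405] [ 0.4558 -0.379 ] [0.0477 0.0508] 41.5 [ 0.456 -0.378  0.014]
tin [136 230  32  28 671] [0.4361 0.3624] [0.0663 0.0596] 73.5 [0.436 0.364 0.024]
small [141 178  20  22 293] [0.5617 0.374 ] [0.0542 0.0341] 30.3 [0.563 0.373 0.012]
bur [289 235  31  31 571] [0.4136 0.0282] [0.0534 0.0537] 22.5 [0.413 0.026 0.03 ]
```

View pics/m.png

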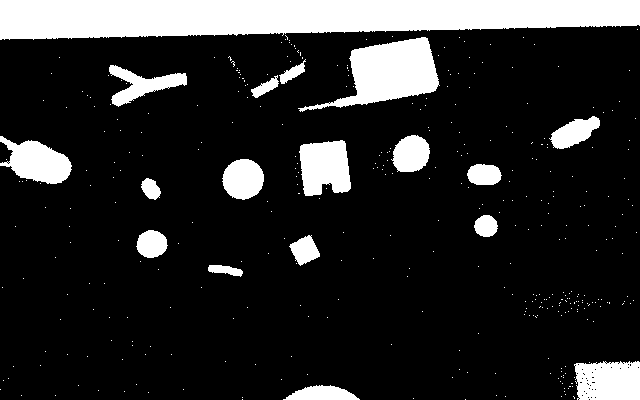

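Masks are clean. Block is turned about 5°, and the gap is to its +y side. I'll align the closing axis with block x throughout so the fingers fit the gap, starting with the tin.

```bash
cat >> h.py <<'E'
def plan(x,y,z,yaw=4.7):
    """yaw: world angle (deg) of tool y. Prints the rows needed, in tool axes (cm, rad)."""
    s=arm.observe();R=Ro.from_rotvec(s['ee_rot']);P=s['position'].copy()
    a=np.radians(yaw);ty=[np.cos(a),np.sin(a),0];tz=[0,0,-1.]
    G=Ro.from_matrix(np.array([np.cross(ty,tz),ty,tz]).T)
    T=np.array([x,y,z]);w=(R.inv()*G).as_rotvec()
    n=int(np.ceil(max(np.abs(T-P).max()/.046,np.linalg.norm(T-P)/.046,np.abs(w).max()/.14,1)))
    print('at',np.round(P,4),'F',np.round(s['force'],1),'w',round(s['width']*9.18,2),'n',n)
    for i in range(n):
        print([list(np.round(R.inv().apply((T-P)/n)*100,2)),list(np.round(w/n,3))]);R=R*Ro.from_rotvec(w/n)
E
python3 -c "
from h import *
plan(.436,.362,.2)"
```

```text
at [0.1562 0.6047 0.2016] F [ 0.2 -0.1 -0.5] w 9.17 n 9
[[np.float64(-3.68), np.float64(-1.83), np.float64(0.02)], [np.float64(-0.0), np.float64(0.0), np.float64(0.137)]]
[[np.float64(-3.9), np.float64(-1.31), np.float64(0.02)], [np.float64(-0.0), np.float64(0.0), np.float64(0.137)]]
[[np.float64(-4.04), np.float64(-0.76), np.float64(0.02)], [np.float64(-0.0), np.float64(0.0), np.float64(0.137)]]
[[np.float64(-4.11), np.float64(-0.2), np.float64(0.02)], [np.float64(-0.0), np.float64(0.0), np.float64(0.137)]]
[[np.float64(-4.1), np.float64(0.36), np.float64(0.02)], [np.float64(-0.0), np.float64(0.0), np.float64(0.137)]]
[[np.float64(-4.01), np.float64(0.92), np.float64(0.02)], [np.float64(-0.0), np.float64(0.0), np.float64(0.137)]]
[[np.float64(-3.85), np.float64(1.46), np.float64(0.02)], [np.float64(-0.0), np.float64(0.0), np.float64(0.137)]]
[[np.float64(-3.61), np.float64(1.97), np.float64(0.02)], [np.float64(-0.0), np.float64(0.0), np.float64(0.137)]]
[[np.float64(-3.31), np.float64(2.45), np.float64(0.02)], [np.float64(-0.0), np.float64(0.0), np.float64(0.137)]]
```

>>> send_rows(increments=[[9.18,[-3.7,-1.8,0],[0,0,0.137]],[9.18,[-3.9,-1.3,0],[0,0,0.137]],[9.18,[-4.0,-0.8,0],[0,0,0.137]],[9.18,[-4.1,-0.2,0],[0,0,0.137]],[9.18,[-4.1,0.4,0],[0,0,0.137]]], force=25)

```text
clock: 0.6
position: [0.3127, 0.4696, 0.202]
ee_rot: [-1.427, -2.798, 0.001]
force: [0.7, -0.2, 0.3]
width: 1.001
gripper_force: 0.0
```

>>> send_rows(increments=[[9.18,[-4.0,0.9,0],[0,0,0.137]],[9.18,[-3.8,1.5,0],[0,0,0.137]],[9.18,[-3.6,2.0,0],[0,0,0.137]],[9.18,[-3.3,2.4,0],[0,0,0.137]],[9.18,[0,0,0],[0,0,0]]])

```text
clock: 1.1
position: [0.4409, 0.3587, 0.2024]
ee_rot: [2.138, 2.297, -0.0]
force: [0.1, 0.3, 0.1]
width: 0.999
gripper_force: 0.0
```

```bash
python3 - <<'E'
from h import *
plan(.436,.362,.2)
p=arm.camera_params('wrist');im=arm.get_image('wrist');cv2.imwrite('pics/w1.png',im[:,:,::-1])
print('cam',-np.array(p['R']).T@p['t'],'tin at px',proj(p,[.436,.362,.024]), arm.observe()['joints'])
E
```

```text
at [0.4409 0.3587 0.2024] F [0.1 0.3 0.1] w 9.17 n 1
[[np.float64(0.37), np.float64(-0.47), np.float64(0.24)], [np.float64(0.002), np.float64(0.003), np.float64(-0.01)]]
cam [0.4347417  0.43954848 0.38458517] tin at px [313.80179014 168.51975302] [-1.07815807  0.3506821   0.3961353   1.73918532 -0.14902185  1.08179965
 -0.55460962]
```

View pics/w1.png

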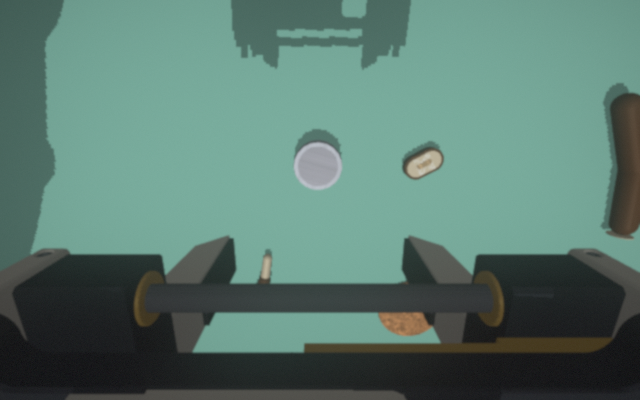

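Wrist view: tin at (317,165) with a dark shadow above it, small slice at (423,162), coaster at the lower edge. I'll fit the bright top of the tin.

```bash
cat >> h.py <<'E'
def near(cam,seed,z,sat=70,win=60,im=None,p=None):
    """centre, axes of the pale/coloured blob nearest seed on plane z, found by low saturation or non-green hue"""
    p=p or arm.camera_params(cam)
    im=arm.get_image(cam) if im is None else im
    hsv=cv2.cvtColor(im,cv2.COLOR_RGB2HSV).astype(int)
    m=((hsv[...,1]<sat)&(hsv[...,2]>90)|((hsv[...,0]<30)&(hsv[...,1]>40))).astype(np.uint8)*255
    w=np.zeros_like(m);x,y=map(int,seed);w[max(0,y-win):y+win,max(0,x-win):x+win]=1
    c,st=blob(cv2.morphologyEx(m*w,cv2.MORPH_CLOSE,np.ones((5,5))),seed)
    P=np.array([ray(p,q,z)[:2] for q in c]).astype(np.float32)
    e=cv2.fitEllipse(P);r=cv2.minAreaRect(P)
    print(cam,'px',st[:4],'ell',np.round(e[0],4),np.round(e[1],4),'rect',np.round(r[0],4),np.round(r[1],4),round(r[2],1));return e
E
python3 - <<'E'
from h import *
im=cv2.imread('pics/w1.png')[:,:,::-1].copy();p=arm.camera_params('wrist')
near('wrist',(317,165),.024,im=im,p=p)
im=cv2.imread('pics/top0.png')[:,:,::-1].copy()
near('top',(151,244),.024,im=im,win=25)
im=cv2.imread('pics/scene0.png')[:,:,::-1].copy()
near('scene',(466,208),.024,im=im,win=25)
plan(.436,.362,.08)
E
```

```text
wrist px [292 133  52  58] ell [0.4369 0.371 ] [0.057  0.0653] rect [0.4367 0.3726] [0.0585 0.0658] 4.6
top px [137 230  30  28] ell [0.437  0.3633] [0.0575 0.0638] rect [0.4375 0.3632] [0.0597 0.0632] 12.8
scene px [441 183  50  50] ell [0.4382 0.363 ] [0.137 0.192] rect [0.4397 0.3656] [0.1282 0.1847] 89.6
at [0.4383 0.3614 0.2021] F [-0.8  0.1 -0.7] w 9.14 n 3
[[np.float64(0.03), np.float64(-0.08), np.float64(4.07)], [np.float64(0.0), np.float64(0.0), np.float64(-0.001)]]
[[np.float64(0.03), np.float64(-0.08), np.float64(4.07)], [np.float64(0.0), np.float64(0.0), np.float64(-0.001)]]
[[np.float64(0.03), np.float64(-0.08), np.float64(4.07)], [np.float64(0.0), np.float64(0.0), np.float64(-0.001)]]
```

>>> send_rows(increments=[[9.18,[-0.1,0,4.2],[0,0,0]],[9.18,[-0.1,0,4.2],[0,0,0]],[9.18,[-0.1,0,4.2],[0,0,0]],[9.18,[0,0,4.0],[0,0,0]],[9.18,[0,0,0],[0,0,0]]])

```text
clock: 1.65
position: [0.432, 0.3596, 0.0315]
ee_rot: [-2.121, -2.316, 0.015]
force: [-1.0, 0.4, 0.3]
width: 1.001
gripper_force: 0.0
```

```bash
python3 - <<'E'
from h import *
plan(.438,.3645,.005)
p=arm.camera_params('wrist');im=arm.get_image('wrist');cv2.imwrite('pics/w2.png',im[:,:,::-1])
print(proj(p,[.438,.3645,.024]))
E
```

```text
at [0.432  0.3596 0.0315] F [-1.   0.4  0.3] w 9.19 n 1
[[np.float64(0.45), np.float64(0.66), np.float64(2.65)], [np.float64(-0.008), np.float64(0.006), np.float64(0.006)]]
[328.12746765 223.98274923]
```

View pics/w2.png

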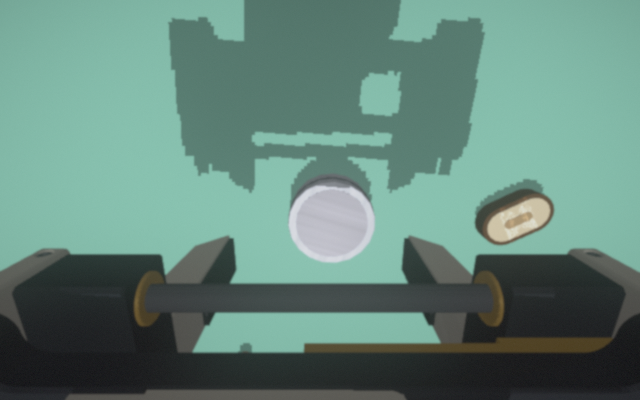

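Tin top centred at (332,220), predicted (328,224), so the tin is at about (.440,.3665). Descending and gripping.

>>> send_rows(increments=[[9.18,[0.6,0.8,0],[0,0,0]],[9.18,[0,0,1.3],[0,0,0]],[9.18,[0,0,1.3],[0,0,0]],[5.0,[0,0,0],[0,0,0]],[5.0,[0,0,0],[0,0,0]]])

```text
clock: 2.2
position: [0.4435, 0.3677, 0.0101]
ee_rot: [-2.125, -2.314, 0.001]
force: [0.7, 0.1, 0.7]
width: 0.875
gripper_force: 0.0
```

>>> send_rows(increments=[[5.0,[0,0,0],[0,0,0]],[5.0,[0,0,0],[0,0,0]],[5.0,[0,0,0],[0,0,0]],[5.0,[0,0,0],[0,0,0]]])

```text
clock: 2.6
position: [0.4439, 0.3681, 0.0104]
ee_rot: [-2.125, -2.314, -0.001]
force: [0.6, -0.2, -0.1]
width: 0.559
gripper_force: 0.0
```

```bash
python3 - <<'E'
from h import *
print(arm.observe()['width'],arm.observe()['gripper_force'])
im=arm.get_image('wrist');cv2.imwrite('pics/w3.png',im[:,:,::-1])
E
```

```text
0.5587692813992621 0.0
```

View pics/w3.png

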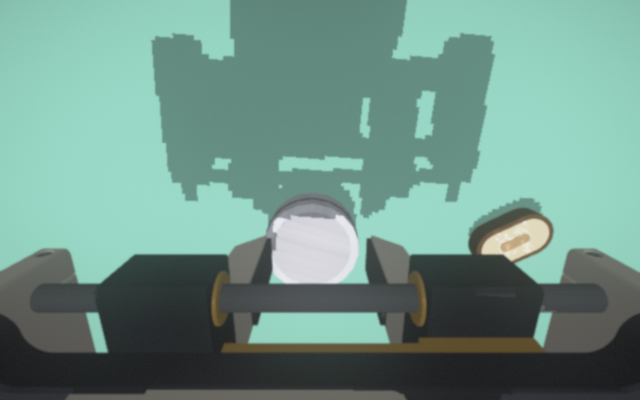

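Tin at (314,245), lying between the fingertips (left one at column 262, right one at 375). The gap is still closing, so I'll continue and lower slightly.

```bash
python3 - <<'E'
from h import *
p=arm.camera_params('wrist');s=arm.observe();x,y,z=s['position']
print(proj(p,[x,y,z]),proj(p,[x,y,.024]),proj(p,[x-.026,y,z]),proj(p,[x+.026,y,z]))
for c in [(314,245)]: print(ray(p,c,.024))
E
```

```text
[318.01230368 234.93668225] [317.99036762 244.47978757] [276.10199559 231.59312727] [359.6353703  238.25732144]
[0.44154249 0.36753055 0.024     ]
```

>>> send_rows(increments=[[4.0,[0,0,0],[0,0,0]],[4.0,[0,0,0],[0,0,0]],[4.0,[0,0,0],[0,0,0]]])

```text
clock: 2.95
position: [0.4438, 0.368, 0.0102]
ee_rot: [-2.125, -2.314, -0.0]
force: [-0.2, 0.7, -0.3]
width: 0.438
gripper_force: 0.0
```

```bash
python3 - <<'E'
from h import *
im=np.hstack([arm.get_image('wrist')[150:350,180:480],arm.get_image('top')[200:300,80:230].repeat(2,0).repeat(2,1)])
cv2.imwrite('pics/w4.png',im[:,:,::-1])
E
```

```text
(no output)
```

View pics/w4.png

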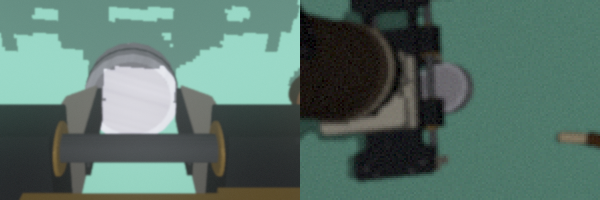

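The fingers reached the commanded 40 mm without contact and the tin, still at about (312,243), hasn't moved. The tips must still be above its top. I'll open, go lower and watch the force.

>>> send_rows(increments=[[9.0,[0,0,0],[0,0,0]],[9.0,[0,0,0],[0,0,0]],[9.0,[0,0,0],[0,0,0]],[9.0,[0,0,0],[0,0,0]],[9.0,[0,-0.2,0.5],[0,0,0]]])

```text
clock: 3.55
position: [0.4424, 0.3681, 0.0056]
ee_rot: [2.125, 2.313, 0.002]
force: [0.7, -1.0, -0.5]
width: 0.822
gripper_force: 0.0
```

>>> send_rows(increments=[[9.0,[0,0,0],[0,0,0]],[9.0,[0,0,0.3],[0,0,0]],[9.0,[0,0,0.0],[0,0,0]]])

```text
clock: 3.85
position: [0.4416, 0.3676, 0.0018]
ee_rot: [-2.125, -2.314, 0.001]
force: [0.1, 0.1, -0.2]
width: 0.975
gripper_force: 0.0
```

>>> send_rows(increments=[[4.5,[0,0,0],[0,0,0]],[4.5,[0,0,0],[0,0,0]],[4.5,[0,0,0],[0,0,0]],[4.5,[0,0,0],[0,0,0]],[4.5,[0,0,0],[0,0,0]]])

```text
clock: 4.35
position: [0.4418, 0.3678, 0.0023]
ee_rot: [2.125, 2.314, 0.0]
force: [0.0, -0.2, -0.7]
width: 0.599
gripper_force: 0.0
```

>>> send_rows(increments=[[4.5,[0,0,0],[0,0,0]],[4.5,[0,0,0],[0,0,0]]])

```text
clock: 4.55
position: [0.4418, 0.3678, 0.0023]
ee_rot: [-2.125, -2.314, -0.0]
force: [0.3, -0.1, 0.1]
width: 0.497
gripper_force: 0.0
```

```bash
python3 - <<'E'
from h import *
p=arm.camera_params('wrist');x,y,z=arm.observe()['position']
for X in ([x-.02,y,z],[x,y,z],[x,y,.024],[x,y,z+.03],[x-.02,y,z+.03]):print(proj(p,X))
im=arm.get_image('wrist')[150:350,180:480].repeat(2,0).repeat(2,1)
cv2.imwrite('pics/w5.png',im[:,:,::-1])
E
```

```text
[285.80539124 232.41666537]
[318.01814623 234.98823861]
[317.97578756 250.9206697 ]
[317.95698565 257.99266051]
[280.28558595 255.05629006]
```

View pics/w5.png

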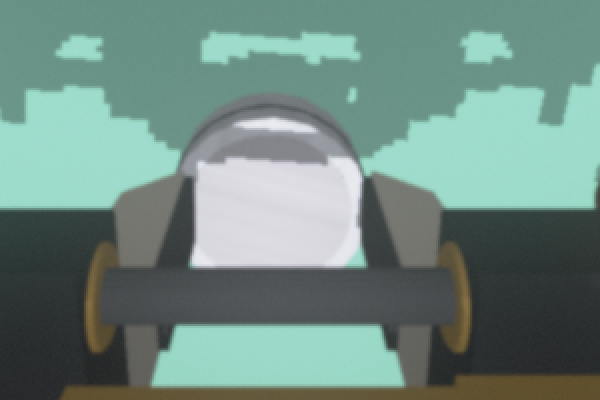

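The tip corners are at about (275,237) and (361,237). Their scale of about 1.87 px/mm puts the real tips near z=.03, roughly 28 mm above the reported TCP, which explains the lack of contact. I'll open and descend further with the force watched.

>>> send_rows(increments=[[9.0,[0,0,0],[0,0,0]],[9.0,[0,0,0],[0,0,0]],[9.0,[0,0,0],[0,0,0]],[9.0,[0,0,0],[0,0,0]],[9.0,[0,0,0.4],[0,0,0]]])

```text
clock: 5.1
position: [0.4421, 0.3681, -0.0015]
ee_rot: [2.125, 2.314, 0.002]
force: [0.1, 0.6, -0.0]
width: 0.877
gripper_force: 0.0
```

>>> send_rows(increments=[[9.0,[0,0,0.3],[0,0,0]],[9.0,[0,0,0.3],[0,0,0]],[9.0,[0,0,0.3],[0,0,0]],[9.0,[0,0,0],[0,0,0]]])

```text
clock: 5.5
position: [0.4415, 0.3675, -0.0113]
ee_rot: [-2.125, -2.314, 0.001]
force: [-0.6, -0.3, -0.7]
width: 0.981
gripper_force: 0.0
```

>>> send_rows(increments=[[9.0,[0,0,0.2],[0,0,0]],[9.0,[0,0,0.2],[0,0,0]],[9.0,[0,0,0],[0,0,0]]])

```text
clock: 5.8
position: [0.4417, 0.3677, -0.015]
ee_rot: [-2.125, -2.314, 0.0]
force: [0.3, 0.4, -0.5]
width: 0.983
gripper_force: 0.0
```

>>> send_rows(increments=[[9.0,[0,0,0.3],[0,0,0]],[5.0,[0,0,0],[0,0,0]],[5.0,[0,0,0],[0,0,0]],[5.0,[0,0,0],[0,0,0]],[5.0,[0,0,0],[0,0,0]]])

```text
clock: 6.3
position: [0.4418, 0.3679, -0.0177]
ee_rot: [-2.125, -2.314, -0.0]
force: [0.7, -0.1, -0.7]
width: 0.686
gripper_force: 0.0
```

>>> send_rows(increments=[[5.0,[0,0,0],[0,0,0]],[5.0,[0,0,0],[0,0,0]],[5.0,[0,0,0],[0,0,0]]])

```text
clock: 6.6
position: [0.4417, 0.3678, -0.0177]
ee_rot: [-2.125, -2.314, 0.0]
force: [-0.6, -0.5, 0.5]
width: 0.604
gripper_force: 25.0
```

Tin gripped (55.6 mm, 25 N) with reported TCP z=-.018. So the real tips sit about 28 mm above the reported TCP, and I'll account for that. Correcting for visible sides, the tin target is about (.589,.0745).

>>> send_rows(increments=[[5.0,[0,0,-2],[0,0,0]],[5.0,[0,0,-4],[0,0,0]],[5.0,[0,0,-2],[0,0,0]],[5.0,[0,0,0],[0,0,0]]])

```text
clock: 7.0
position: [0.4435, 0.3692, 0.0651]
ee_rot: [2.125, 2.313, 0.008]
force: [0.1, -0.6, -1.3]
width: 0.604
gripper_force: 25.0
```

```bash
python3 -c "
from h import *
print(arm.observe()['gripper_force']);plan(.589,.0745,.06)"
```

```text
24.999742805957794
at [0.4435 0.3692 0.0651] F [ 0.1 -0.6 -1.3] w 5.54 n 8
[[np.float64(-3.82), np.float64(1.5), np.float64(0.06)], [np.float64(0.0), np.float64(-0.0), np.float64(0.0)]]
[[np.float64(-3.82), np.float64(1.5), np.float64(0.06)], [np.float64(0.0), np.float64(-0.0), np.float64(0.0)]]
[[np.float64(-3.82), np.float64(1.5), np.float64(0.06)], [np.float64(0.0), np.float64(-0.0), np.float64(0.0)]]
[[np.float64(-3.82), np.float64(1.5), np.float64(0.06)], [np.float64(0.0), np.float64(-0.0), np.float64(0.0)]]
[[np.float64(-3.82), np.float64(1.51), np.float64(0.06)], [np.float64(0.0), np.float64(-0.0), np.float64(0.0)]]
[[np.float64(-3.82), np.float64(1.51), np.float64(0.06)], [np.float64(0.0), np.float64(-0.0), np.float64(0.0)]]
[[np.float64(-3.82), np.float64(1.51), np.float64(0.06)], [np.float64(0.0), np.float64(-0.0), np.float64(0.0)]]
[[np.float64(-3.82), np.float64(1.51), np.float64(0.06)], [np.float64(0.0), np.float64(-0.0), np.float64(0.0)]]
```

Lifted. Carrying it to the gap.

>>> send_rows(increments=[[5.0,[-3.8,1.5,0],[0,0,0]],[5.0,[-3.8,1.5,0],[0,0,0]],[5.0,[-3.8,1.5,0],[0,0,0]],[5.0,[-3.8,1.5,0],[0,0,0]],[5.0,[-3.8,1.5,0],[0,0,0]]])

```text
clock: 7.5
position: [0.5325, 0.1831, 0.0611]
ee_rot: [-2.125, -2.314, 0.002]
force: [1.0, 0.3, 0.0]
width: 0.606
gripper_force: 25.0
```

>>> send_rows(increments=[[5.0,[-3.8,1.5,0],[0,0,0]],[5.0,[-3.8,1.5,0],[0,0,0]],[5.0,[-3.8,1.5,0],[0,0,0]],[5.0,[0,0,0],[0,0,0]],[5.0,[0,0,0],[0,0,0]]])

```text
clock: 8.0
position: [0.5867, 0.0737, 0.0611]
ee_rot: [-2.128, -2.31, 0.002]
force: [-0.4, 0.2, -1.1]
width: 0.609
gripper_force: 25.0
```

```bash
python3 - <<'E'
from h import *
p=arm.camera_params('wrist');im=arm.get_image('wrist');cv2.imwrite('pics/w6.png',im[:,:,::-1])
plan(.589,.0745,-.016)
for X in ([.5814,.1675,.004],[.5814,.2125,.004]):print(proj(p,X))
for X in ([-.055,-.05],[-.055,.05],[.055,.05],[.055,-.05]):
    a=np.radians(4.7);c,s=np.cos(a),np.sin(a);print(X,proj(p,[.597+c*X[0]-s*X[1],-.0211+s*X[0]+c*X[1],.04]))
E
```

```text
at [0.5863 0.0754 0.0611] F [ 0.1  0.6 -2. ] w 5.53 n 2
[[np.float64(-0.06), np.float64(0.14), np.float64(3.86)], [np.float64(-0.001), np.float64(-0.0), np.float64(0.001)]]
[[np.float64(-0.06), np.float64(0.14), np.float64(3.86)], [np.float64(-0.001), np.float64(-0.0), np.float64(0.001)]]
[321.84598284  78.92919949]
[327.76302219   6.62323571]
[-0.055, -0.05] [253.72097704 387.66439065]
[-0.055, 0.05] [245.64767813 280.45274234]
[0.055, 0.05] [397.27463306 280.80479859]
[0.055, -0.05] [388.06223083 388.00458049]
```

View pics/w6.png

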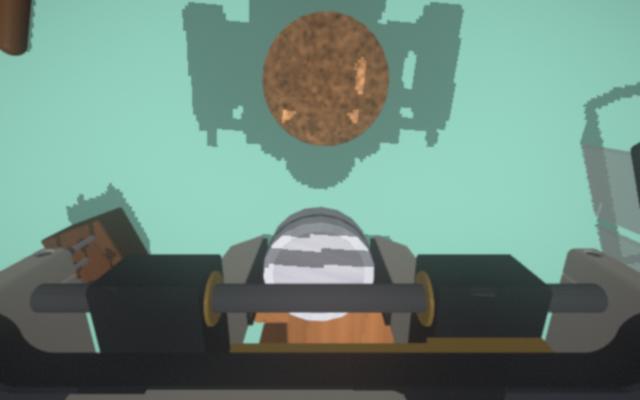

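Coaster centred at (326,78), about 3 mm further in x than predicted. Tin held level. Lowering.

>>> send_rows(increments=[[5.0,[0,0.3,3],[0,0,0]],[5.0,[0,0,3],[0,0,0]],[5.0,[0,0,1.2],[0,0,0]],[5.0,[0,0,0],[0,0,0]],[5.0,[0,0,0.3],[0,0,0]]])

```text
clock: 8.55
position: [0.5906, 0.0761, -0.012]
ee_rot: [2.124, 2.314, 0.001]
force: [0.4, 0.3, -0.2]
width: 0.609
gripper_force: 25.0
```

>>> send_rows(increments=[[5.0,[0,0,0.2],[0,0,0]],[5.0,[0,0,0],[0,0,0]]])

```text
clock: 8.75
position: [0.5907, 0.0756, -0.014]
ee_rot: [2.124, 2.313, 0.002]
force: [-0.4, 0.2, -0.8]
width: 0.603
gripper_force: 25.0
```

>>> send_rows(increments=[[5.0,[0,0,0.2],[0,0,0]],[5.0,[0,0,0.15],[0,0,0]],[5.0,[0,0,0],[0,0,0]]])

```text
clock: 9.05
position: [0.5904, 0.0754, -0.0177]
ee_rot: [2.125, 2.313, 0.001]
force: [-0.6, 0.3, 4.2]
width: 0.606
gripper_force: 25.0
```

>>> send_rows(increments=[[9.0,[0,0,0],[0,0,0]],[9.0,[0,0,0],[0,0,0]],[9.0,[0,0,0],[0,0,0]],[9.0,[0,0,0],[0,0,0]],[9.0,[0,0,-0.5],[0,0,0]]])

```text
clock: 9.55
position: [0.5896, 0.0753, -0.0137]
ee_rot: [-2.125, -2.313, 0.002]
force: [-0.4, -0.1, -0.1]
width: 0.965
gripper_force: 0.0
```

>>> send_rows(increments=[[9.0,[0,0,-3],[0,0,0]],[9.0,[0,0,-4],[0,0,0]],[9.0,[0,0,-4],[0,0,0]],[9.0,[0,0,-2],[0,0,0]],[9.0,[0,0,0],[0,0,0]]])

```text
clock: 10.05
position: [0.5924, 0.0755, 0.1205]
ee_rot: [2.123, 2.311, 0.008]
force: [1.6, -0.1, -0.4]
width: 0.98
gripper_force: 0.0
```

```bash
python3 - <<'E'
from h import *
im=arm.get_image('wrist');cv2.imwrite('pics/w7.png',im[:,:,::-1])
near('wrist',(318,240),.024,im=im)
plan(.457,-.382,.1)
E
```

```text
wrist px [258 180 120 106] ell [0.5947 0.0257] [0.1167 0.1191] rect [0.5945 0.0337] [0.1177 0.1071] 4.9
at [0.5911 0.0755 0.1184] F [-0.   0.5 -0.4] w 9.0 n 11
[[np.float64(-4.04), np.float64(-1.57), np.float64(0.16)], [np.float64(0.0), np.float64(-0.0), np.float64(0.0)]]
[[np.float64(-4.04), np.float64(-1.57), np.float64(0.16)], [np.float64(0.0), np.float64(-0.0), np.float64(0.0)]]
[[np.float64(-4.04), np.float64(-1.57), np.float64(0.16)], [np.float64(0.0), np.float64(-0.0), np.float64(0.0)]]
[[np.float64(-4.04), np.float64(-1.57), np.float64(0.16)], [np.float64(0.0), np.float64(-0.0), np.float64(0.0)]]
[[np.float64(-4.04), np.float64(-1.56), np.float64(0.16)], [np.float64(0.0), np.float64(-0.0), np.float64(0.0)]]
[[np.float64(-4.04), np.float64(-1.56), np.float64(0.16)], [np.float64(0.0), np.float64(-0.0), np.float64(0.0)]]
[[np.float64(-4.04), np.float64(-1.56), np.float64(0.16)], [np.float64(0.0), np.float64(-0.0), np.float64(0.0)]]
[[np.float64(-4.04), np.float64(-1.56), np.float64(0.16)], [np.float64(0.0), np.float64(-0.0), np.float64(0.0)]]
[[np.float64(-4.04), np.float64(-1.56), np.float64(0.17)], [np.float64(0.0), np.float64(-0.0), np.float64(0.0)]]
[[np.float64(-4.04), np.float64(-1.56), np.float64(0.17)], [np.float64(0.0), np.float64(-0.0), np.float64(0.0)]]
[[np.float64(-4.04), np.float64(-1.56), np.float64(0.17)], [np.float64(0.0), np.float64(-0.0), np.float64(0.0)]]
```

Tin set down with 4 N of contact and released at about (.590,.0755). Now to the wheel.

>>> send_rows(increments=[[9.0,[-4.0,-1.6,0],[0,0,0]],[9.0,[-4.0,-1.6,0],[0,0,0]],[9.0,[-4.0,-1.6,0],[0,0,0]],[9.0,[-4.0,-1.6,0],[0,0,0]],[9.0,[-4.0,-1.6,0],[0,0,0]]])

```text
clock: 10.6
position: [0.5258, -0.132, 0.1155]
ee_rot: [-2.124, -2.313, 0.002]
force: [0.7, -0.5, 1.1]
width: 0.98
gripper_force: 0.0
```

>>> send_rows(increments=[[9.0,[-4.0,-1.6,0],[0,0,0]],[9.0,[-4.0,-1.6,0],[0,0,0]],[9.0,[-4.0,-1.6,0],[0,0,0]],[9.0,[-4.0,-1.6,0],[0,0,0]],[9.0,[-4.0,-1.6,0],[0,0,0]]])

```text
clock: 11.1
position: [0.4631, -0.3377, 0.1154]
ee_rot: [-2.123, -2.312, 0.001]
force: [1.0, -0.5, 0.5]
width: 0.98
gripper_force: 0.0
```

>>> send_rows(increments=[[9.0,[-4.0,-1.4,3],[0,0,0]],[9.0,[0,0,3],[0,0,0]],[9.0,[0,0,3],[0,0,0]],[9.0,[0,0,0],[0,0,0]],[9.0,[0,0,0],[0,0,0]]])

```text
clock: 11.6
position: [0.4537, -0.3758, 0.0272]
ee_rot: [-2.123, -2.312, 0.001]
force: [0.3, -0.3, -0.6]
width: 0.981
gripper_force: 0.0
```

```bash
python3 - <<'E'
from h import *
p=arm.camera_params('wrist')
im=arm.get_image('wrist');cv2.imwrite('pics/w8.png',im[:,:,::-1])
print(proj(p,[.457,-.382,.014]))
near('wrist',(318,235),.014,im=im,p=p)
plan(.457,-.382,-.02)
E
```

```text
[322.22951658 235.94228731]
wrist px [294 189  69  78] ell [ 0.4601 -0.3778] [0.0442 0.0548] rect [ 0.4591 -0.3774] [0.0449 0.0546] 17.6
at [ 0.4546 -0.3763  0.0283] F [-0.1 -0.3  1.1] w 9.0 n 2
[[np.float64(-0.29), np.float64(0.1), np.float64(2.42)], [np.float64(-0.0), np.float64(0.0), np.float64(0.002)]]
[[np.float64(-0.29), np.float64(0.1), np.float64(2.42)], [np.float64(-0.0), np.float64(0.0), np.float64(0.002)]]
```

View pics/w8.png

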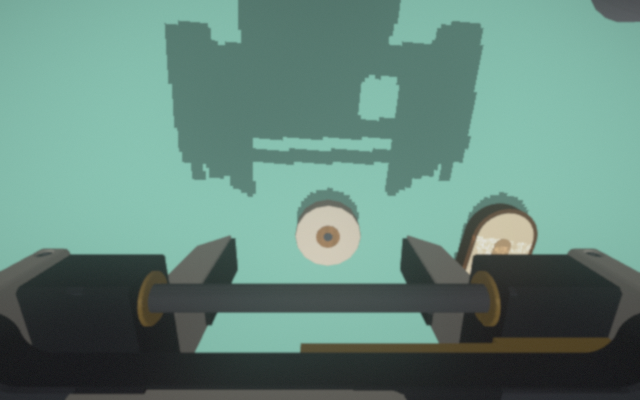

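Hub at (328,237), so the wheel is at about (.461,-.3825). The large slice is at the right (505,245) and clear of the finger.

>>> send_rows(increments=[[8.0,[-0.6,0.55,1.5],[0,0,0]],[8.0,[0,0,1.5],[0,0,0]],[8.0,[0,0,1.4],[0,0,0]],[8.0,[0,0,0.4],[0,0,0]],[8.0,[0,0,0],[0,0,0]]])

```text
clock: 12.15
position: [0.4599, -0.3813, -0.0208]
ee_rot: [-2.124, -2.313, 0.0]
force: [0.1, 0.3, 0.3]
width: 0.87
gripper_force: 0.0
```

>>> send_rows(increments=[[3.8,[0,0,0],[0,0,0]],[3.8,[0,0,0],[0,0,0]],[3.8,[0,0,0],[0,0,0]],[3.8,[0,0,0],[0,0,0]],[3.8,[0,0,0],[0,0,0]]])

```text
clock: 12.65
position: [0.4606, -0.3819, -0.02]
ee_rot: [2.125, 2.314, 0.0]
force: [-0.1, -0.4, 1.6]
width: 0.485
gripper_force: 0.0
```

>>> send_rows(increments=[[3.8,[0,0,0],[0,0,0]],[3.8,[0,0,0],[0,0,0]]])

```text
clock: 12.85
position: [0.4606, -0.3819, -0.02]
ee_rot: [2.125, 2.314, 0.0]
force: [-0.3, 0.1, 2.1]
width: 0.471
gripper_force: 25.0
```

Wheel gripped at 44 mm. Lifting and carrying it to the tin.

>>> send_rows(increments=[[3.8,[0,0,-2],[0,0,0]],[3.8,[0,0,-4],[0,0,0]],[3.8,[0,0,-3],[0,0,0]],[3.8,[4.0,1.55,0],[0,0,0]],[3.8,[4.0,1.55,0],[0,0,0]]])

```text
clock: 13.35
position: [0.485, -0.3003, 0.0711]
ee_rot: [2.127, 2.308, 0.001]
force: [1.0, 0.5, -0.6]
width: 0.469
gripper_force: 25.0
```

>>> send_rows(increments=[[3.8,[4.0,1.55,0],[0,0,0]],[3.8,[4.0,1.55,0],[0,0,0]],[3.8,[4.0,1.55,0],[0,0,0]],[3.8,[4.0,1.55,0],[0,0,0]],[3.8,[4.0,1.55,0],[0,0,0]]])

```text
clock: 13.85
position: [0.545, -0.0919, 0.0699]
ee_rot: [2.125, 2.314, 0.0]
force: [1.2, 0.3, -1.4]
width: 0.469
gripper_force: 25.0
```

>>> send_rows(increments=[[3.8,[4.0,1.55,0],[0,0,0]],[3.8,[4.0,1.55,0],[0,0,0]],[3.8,[4.0,1.55,0],[0,0,0]],[3.8,[0,0,0],[0,0,0]],[3.8,[0,0,0],[0,0,0]]])

```text
clock: 14.35
position: [0.5809, 0.0312, 0.0695]
ee_rot: [-2.121, -2.317, 0.001]
force: [-0.4, -0.7, -1.0]
width: 0.468
gripper_force: 25.0
```

```bash
python3 - <<'E'
from h import *
plan(.5903,.0757,.01)
E
```

```text
at [0.5809 0.0312 0.0695] F [-0.4 -0.7 -1. ] w 4.29 n 2
[[np.float64(2.17), np.float64(0.67), np.float64(2.98)], [np.float64(-0.0), np.float64(0.0), np.float64(0.003)]]
[[np.float64(2.17), np.float64(0.66), np.float64(2.98)], [np.float64(-0.0), np.float64(0.0), np.float64(0.003)]]
```

>>> send_rows(increments=[[3.8,[2.2,0.65,0],[0,0,0]],[3.8,[2.2,0.65,0],[0,0,0]],[3.8,[0,0,3],[0,0,0]],[3.8,[0,0,2],[0,0,0]],[3.8,[0,0,0],[0,0,0]]])

```text
clock: 14.85
position: [0.5879, 0.0728, 0.0175]
ee_rot: [-2.126, -2.31, 0.007]
force: [-0.5, -0.5, 0.5]
width: 0.466
gripper_force: 25.0
```

```bash
python3 - <<'E'
from h import *
p=arm.camera_params('wrist')
im=arm.get_image('wrist');cv2.imwrite('pics/w9.png',im[:,:,::-1])
plan(.5903,.0757,.004)
print(proj(p,[.5905,.0755,.024]))
E
```

```text
at [0.589  0.0729 0.0191] F [0.8 0.4 0.5] w 4.28 n 1
[[np.float64(0.27), np.float64(0.16), np.float64(1.51)], [np.float64(-0.003), np.float64(0.001), np.float64(0.001)]]
[322.74334664 235.61524905]
```

View pics/w9.png

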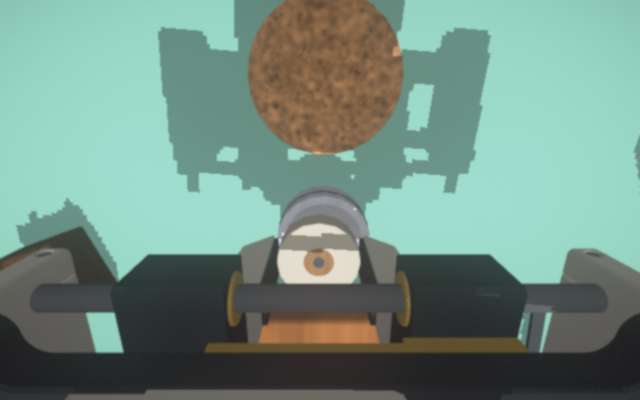

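Tin spans columns 279–368, centre 323 as predicted. The wheel hub is at (318,262), still above it. Finishing the placement.

>>> send_rows(increments=[[3.8,[0.25,0.15,0.4],[0,0,0]],[3.8,[0,0,0.4],[0,0,0]],[3.8,[0,0,0.3],[0,0,0]],[3.8,[0,0,0.2],[0,0,0]],[3.8,[0,0,0],[0,0,0]]])

```text
clock: 15.4
position: [0.5914, 0.0774, 0.0068]
ee_rot: [-2.125, -2.314, 0.0]
force: [0.1, -0.1, 0.2]
width: 0.47
gripper_force: 25.0
```

>>> send_rows(increments=[[3.8,[0,0,0.15],[0,0,0]],[3.8,[0,0,0],[0,0,0]]])

```text
clock: 15.6
position: [0.5914, 0.0774, 0.0053]
ee_rot: [-2.125, -2.314, 0.0]
force: [-1.0, -0.3, -0.8]
width: 0.467
gripper_force: 25.0
```

>>> send_rows(increments=[[3.8,[-0.15,-0.05,0.1],[0,0,0]],[3.8,[0,0,0.1],[0,0,0]],[3.8,[0,0,0],[0,0,0]]])

```text
clock: 15.9
position: [0.5911, 0.0756, 0.0039]
ee_rot: [2.125, 2.313, 0.0]
force: [-2.1, -1.0, 6.8]
width: 0.471
gripper_force: 25.0
```

>>> send_rows(increments=[[6.0,[0,0,0],[0,0,0]],[6.0,[0,0,0],[0,0,0]],[6.0,[0,0,0],[0,0,0]],[6.0,[0,0,-1],[0,0,0]],[6.0,[0,0,-3],[0,0,0]]])

```text
clock: 16.4
position: [0.5891, 0.0756, 0.042]
ee_rot: [-2.123, -2.312, 0.006]
force: [0.7, -0.1, -0.1]
width: 0.653
gripper_force: 0.0
```

>>> send_rows(increments=[[9.0,[0,0,-4],[0,0,0]],[9.0,[0,0,-3],[0,0,0]],[9.0,[0,0,0],[0,0,0]]])

```text
clock: 16.7
position: [0.5941, 0.076, 0.1183]
ee_rot: [2.123, 2.31, 0.01]
force: [0.1, 0.2, -0.0]
width: 0.863
gripper_force: 0.0
```

```bash
python3 - <<'E'
from h import *
p=arm.camera_params('wrist')
im=arm.get_image('wrist');cv2.imwrite('pics/w10.png',im[:,:,::-1])
print(proj(p,[.5905,.0755,.038]))
g=cv2.cvtColor(im,cv2.COLOR_RGB2GRAY)
c=cv2.HoughCircles(cv2.GaussianBlur(g,(5,5),0)[180:300,250:400],cv2.HOUGH_GRADIENT,1,5,param1=80,param2=15,minRadius=5,maxRadius=45)
print(c[0][:4]+[250,180,0] if c is not None else c)
plan(.5765,-.3895,.1)
E
```

```text
[313.19674328 197.25694955]
[[312.5        193.5         30.20000076]
 [311.5        204.5         30.79999924]
 [313.5        187.5         36.59999847]
 [307.5        201.5         21.29999924]]
at [0.5928 0.0761 0.1161] F [ 0.9 -0.2 -0.4] w 8.35 n 11
[[np.float64(-4.2), np.float64(-0.51), np.float64(0.14)], [np.float64(0.0), np.float64(-0.0), np.float64(0.0)]]
[[np.float64(-4.2), np.float64(-0.51), np.float64(0.14)], [np.float64(0.0), np.float64(-0.0), np.float64(0.0)]]
[[np.float64(-4.2), np.float64(-0.5), np.float64(0.14)], [np.float64(0.0), np.float64(-0.0), np.float64(0.0)]]
[[np.float64(-4.21), np.float64(-0.5), np.float64(0.14)], [np.float64(0.0), np.float64(-0.0), np.float64(0.0)]]
[[np.float64(-4.21), np.float64(-0.5), np.float64(0.14)], [np.float64(0.0), np.float64(-0.0), np.float64(0.0)]]
[[np.float64(-4.21), np.float64(-0.5), np.float64(0.14)], [np.float64(0.0), np.float64(-0.0), np.float64(0.0)]]
[[np.float64(-4.21), np.float64(-0.5), np.float64(0.14)], [np.float64(0.0), np.float64(-0.0), np.float64(0.0)]]
[[np.float64(-4.21), np.float64(-0.5), np.float64(0.14)], [np.float64(0.0), np.float64(-0.0), np.float64(0.0)]]
[[np.float64(-4.21), np.float64(-0.5), np.float64(0.14)], [np.float64(0.0), np.float64(-0.0), np.float64(0.0)]]
[[np.float64(-4.21), np.float64(-0.5), np.float64(0.15)], [np.float64(0.0), np.float64(-0.0), np.float64(0.0)]]
[[np.float64(-4.21), np.float64(-0.5), np.float64(0.15)], [np.float64(0.0), np.float64(-0.0), np.float64(0.0)]]
```

Wheel placed on the tin with 7 N of contact, and the circle at (312,197) matches the prediction. Going to the large slice.

>>> send_rows(increments=[[9.0,[-4.2,-0.5,0],[0,0,0]],[9.0,[-4.2,-0.5,0],[0,0,0]],[9.0,[-4.2,-0.5,0],[0,0,0]],[9.0,[-4.2,-0.5,0],[0,0,0]],[9.0,[-4.2,-0.5,0],[0,0,0]]])

```text
clock: 17.25
position: [0.5831, -0.1369, 0.1125]
ee_rot: [-2.124, -2.313, 0.001]
force: [-0.1, -0.3, 0.6]
width: 0.983
gripper_force: 0.0
```

>>> send_rows(increments=[[9.0,[-4.2,-0.5,0],[0,0,0]],[9.0,[-4.2,-0.5,0],[0,0,0]],[9.0,[-4.2,-0.5,0],[0,0,0]],[9.0,[-4.2,-0.5,0],[0,0,0]],[9.0,[-4.2,-0.5,0],[0,0,0]]])

```text
clock: 17.75
position: [0.5761, -0.348, 0.1123]
ee_rot: [-2.124, -2.313, 0.0]
force: [0.3, -0.4, -0.2]
width: 0.984
gripper_force: 0.0
```

>>> send_rows(increments=[[9.0,[-4.2,-0.5,0],[0,0,0]],[9.0,[0,0,3],[0,0,0]],[9.0,[0,0,1.5],[0,0,0]],[9.0,[0,0,0],[0,0,0]],[9.0,[0,0,0],[0,0,0]]])

```text
clock: 18.25
position: [0.5759, -0.3872, 0.0679]
ee_rot: [-2.122, -2.314, -0.001]
force: [0.3, 0.3, -0.1]
width: 0.981
gripper_force: 0.0
```

```bash
python3 - <<'E'
from h import *
p=arm.camera_params('wrist')
im=arm.get_image('wrist');cv2.imwrite('pics/w11.png',im[:,:,::-1])
u=proj(p,[.5765,-.3895,.012]);print(u)
near('wrist',u,.012,im=im,p=p,sat=60)
near('top',(484,175),.012,im=cv2.imread('pics/top0.png')[:,:,::-1].copy(),win=30)
plan(.5765,-.3895,-.02)
E
```

```text
[318.74850228 208.91107661]
wrist px [291 161  62  89] ell [ 0.5783 -0.3879] [0.0472 0.0771] rect [ 0.5784 -0.3877] [0.0746 0.0453] 86.3
top px [468 164  33  21] ell [ 0.5748 -0.3876] [0.0467 0.076 ] rect [ 0.575  -0.3872] [0.0733 0.0467] 84.5
at [ 0.5764 -0.3878  0.0689] F [0.9 0.4 0.6] w 9.01 n 2
[[np.float64(-0.09), np.float64(-0.0), np.float64(4.44)], [np.float64(0.0), np.float64(-0.0), np.float64(0.002)]]
[[np.float64(-0.08), np.float64(-0.0), np.float64(4.44)], [np.float64(0.0), np.float64(-0.0), np.float64(0.002)]]
```

View pics/w11.png

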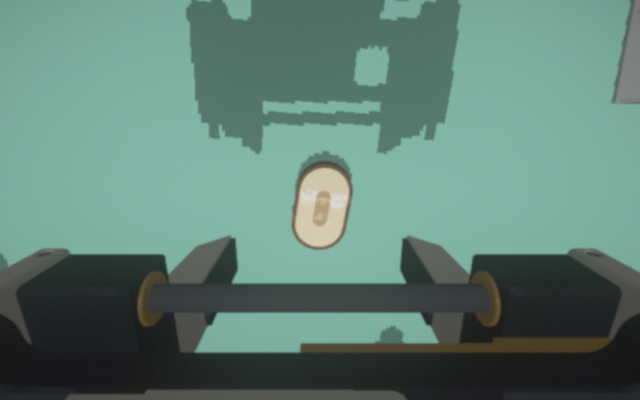

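Slice at (322,206), long axis about 8° off the tool, centre about (.579,-.389). Turning to match and descending.

>>> send_rows(increments=[[8.5,[-0.15,0.25,2],[0,0,0.14]],[8.5,[0,0,3],[0,0,0]],[8.5,[0,0,2.5],[0,0,0]],[8.5,[0,0,1.3],[0,0,0]],[8.5,[0,0,0],[0,0,0]]])

```text
clock: 18.8
position: [0.5779, -0.3892, -0.0206]
ee_rot: [-2.279, -2.159, 0.0]
force: [-0.5, 0.0, -0.9]
width: 0.927
gripper_force: 0.0
```

>>> send_rows(increments=[[3.8,[0,0,0],[0,0,0]],[3.8,[0,0,0],[0,0,0]],[3.8,[0,0,0],[0,0,0]],[3.8,[0,0,0],[0,0,0]],[3.8,[0,0,0],[0,0,0]]])

```text
clock: 19.3
position: [0.5784, -0.3905, -0.0191]
ee_rot: [2.281, 2.159, 0.0]
force: [-0.1, 0.1, -0.7]
width: 0.539
gripper_force: 0.0
```

>>> send_rows(increments=[[3.8,[0,0,0],[0,0,0]],[3.8,[0,0,0],[0,0,0]],[3.8,[0,0,0],[0,0,0]]])

```text
clock: 19.6
position: [0.5782, -0.3905, -0.0194]
ee_rot: [2.282, 2.159, 0.0]
force: [-1.3, 0.1, 3.7]
width: 0.47
gripper_force: 24.9
```

Slice gripped. Lifting well above the cups and carrying it to the block at about (.598,-.021).

>>> send_rows(increments=[[3.8,[0,0,-2],[0,0,0]],[3.8,[0,0,-4],[0,0,0]],[3.8,[0,0,-4],[0,0,0]],[3.8,[0,0,-3],[0,0,-0.14]],[3.8,[0,0,0],[0,0,0]]])

```text
clock: 20.1
position: [0.5802, -0.3926, 0.1154]
ee_rot: [2.115, 2.312, 0.002]
force: [0.4, 0.1, -0.7]
width: 0.475
gripper_force: 24.9
```

```bash
python3 -c "
from h import *
plan(.598,-.0225,.11)"
```

```text
at [ 0.5802 -0.3926  0.1154] F [ 0.4  0.1 -0.7] w 4.36 n 9
[[np.float64(4.08), np.float64(0.56), np.float64(0.04)], [np.float64(0.001), np.float64(0.001), np.float64(0.001)]]
[[np.float64(4.08), np.float64(0.56), np.float64(0.05)], [np.float64(0.001), np.float64(0.001), np.float64(0.001)]]
[[np.float64(4.08), np.float64(0.56), np.float64(0.05)], [np.float64(0.001), np.float64(0.001), np.float64(0.001)]]
[[np.float64(4.08), np.float64(0.55), np.float64(0.05)], [np.float64(0.001), np.float64(0.001), np.float64(0.001)]]
[[np.float64(4.08), np.float64(0.55), np.float64(0.05)], [np.float64(0.001), np.float64(0.001), np.float64(0.001)]]
[[np.float64(4.08), np.float64(0.55), np.float64(0.05)], [np.float64(0.001), np.float64(0.001), np.float64(0.001)]]
[[np.float64(4.08), np.float64(0.54), np.float64(0.05)], [np.float64(0.001), np.float64(0.001), np.float64(0.001)]]
[[np.float64(4.08), np.float64(0.54), np.float64(0.06)], [np.float64(0.001), np.float64(0.001), np.float64(0.001)]]
[[np.float64(4.08), np.float64(0.54), np.float64(0.06)], [np.float64(0.001), np.float64(0.001), np.float64(0.001)]]
```

>>> send_rows(increments=[[3.8,[4.1,0.55,0],[0,0,0]],[3.8,[4.1,0.55,0],[0,0,0]],[3.8,[4.1,0.55,0],[0,0,0]],[3.8,[4.1,0.55,0],[0,0,0]],[3.8,[4.1,0.55,0],[0,0,0]]])

```text
clock: 20.6
position: [0.5875, -0.182, 0.1095]
ee_rot: [-2.126, -2.312, 0.001]
force: [0.9, 0.0, -0.3]
width: 0.472
gripper_force: 24.9
```

>>> send_rows(increments=[[3.8,[4.1,0.55,0],[0,0,0]],[3.8,[4.1,0.55,0],[0,0,0]],[3.8,[4.1,0.55,0],[0,0,0]],[3.8,[4.1,0.55,0],[0,0,0]],[3.8,[0,0,0],[0,0,0]]])

```text
clock: 21.1
position: [0.5958, -0.01, 0.109]
ee_rot: [-2.113, -2.32, -0.003]
force: [-0.0, 1.2, -0.8]
width: 0.475
gripper_force: 24.9
```

```bash
python3 - <<'E'
from h import *
plan(.598,-.0225,.062)
E
```

```text
at [ 0.5958 -0.01    0.109 ] F [-0.   1.2 -0.8] w 4.36 n 2
[[np.float64(-0.64), np.float64(0.05), np.float64(2.35)], [np.float64(-0.001), np.float64(-0.002), np.float64(0.006)]]
[[np.float64(-0.64), np.float64(0.06), np.float64(2.35)], [np.float64(-0.001), np.float64(-0.002), np.float64(0.006)]]
```

>>> send_rows(increments=[[3.8,[0,0,2],[0,0,0]],[3.8,[0,0,1.5],[0,0,0]],[3.8,[0,0,0],[0,0,0]],[3.8,[0,0,0],[0,0,0]]])

```text
clock: 21.5
position: [0.5957, -0.019, 0.075]
ee_rot: [-2.126, -2.312, 0.002]
force: [0.7, 0.5, -0.9]
width: 0.474
gripper_force: 24.9
```

```bash
python3 - <<'E'
from h import *
plan(.598,-.0225,.0615)
E
```

```text
at [ 0.5957 -0.019   0.075 ] F [ 0.7  0.5 -0.9] w 4.35 n 1
[[np.float64(-0.37), np.float64(0.2), np.float64(1.35)], [np.float64(-0.001), np.float64(0.0), np.float64(0.002)]]
```

>>> send_rows(increments=[[3.8,[-0.35,0.2,0.5],[0,0,0]],[3.8,[0,0,0.5],[0,0,0]],[3.8,[0,0,0.3],[0,0,0]],[3.8,[0,0,0.2],[0,0,0]],[3.8,[0,0,0],[0,0,0]]])

```text
clock: 22.0
position: [0.5982, -0.0218, 0.0601]
ee_rot: [-2.125, -2.313, 0.0]
force: [-0.3, 0.9, -0.9]
width: 0.471
gripper_force: 24.9
```

>>> send_rows(increments=[[3.8,[0,0,0.15],[0,0,0]],[3.8,[0,0,0],[0,0,0]]])

```text
clock: 22.2
position: [0.5984, -0.0217, 0.0588]
ee_rot: [-2.125, -2.314, -0.0]
force: [-0.5, -0.8, 0.2]
width: 0.475
gripper_force: 24.9
```

>>> send_rows(increments=[[3.8,[0,0,0.15],[0,0,0]],[3.8,[0,0,0],[0,0,0]],[6.0,[0,0,0],[0,0,0]],[6.0,[0,0,0],[0,0,0]],[6.0,[0,0,0],[0,0,0]]])

```text
clock: 22.7
position: [0.5985, -0.0219, 0.0574]
ee_rot: [2.125, 2.314, 0.0]
force: [0.8, -0.5, 0.4]
width: 0.644
gripper_force: 0.0
```

>>> send_rows(increments=[[8.0,[0,0,-1],[0,0,0]],[8.0,[0,0,-3],[0,0,0]],[8.0,[0,0,-4],[0,0,0]],[9.18,[-3,0,-1],[0,0,0]],[9.18,[0,0,0],[0,0,0]]])

```text
clock: 23.2
position: [0.6026, -0.0566, 0.1509]
ee_rot: [2.126, 2.305, 0.003]
force: [-0.6, -0.5, -1.1]
width: 0.979
gripper_force: 0.0
```

```bash
python3 - <<'E'
from h import *
p=arm.camera_params('wrist')
im=arm.get_image('wrist');cv2.imwrite('pics/w12.png',im[:,:,::-1])
hsv=cv2.cvtColor(im,cv2.COLOR_RGB2HSV).astype(int)
u=proj(p,[.598,-.021,.052]);print(u,im[int(u[1])-12,int(u[0])-15],hsv[int(u[1])-12,int(u[0])-15])
u2=proj(p,[.56,-.021,.04]);print(u2,hsv[int(u2[1]),int(u2[0])-20])
a=np.radians(4.7);c,s=np.cos(a),np.sin(a)
for X in ([-.055,-.05],[-.055,.05],[.055,.05],[.055,-.05]): print(np.round(proj(p,[.598+c*X[0]-s*X[1],-.021+s*X[0]+c*X[1],.04])))
# top view for the cups: rim ellipses
t=cv2.imread('pics/top0.png');cv2.imwrite('pics/cup.png',np.hstack([cv2.resize(t[125:185,380:440],None,fx=6,fy=6,interpolation=cv2.INTER_CUBIC),cv2.resize(im[:,:,::-1],None,fx=.6875,fy=.9)]))
plan(.6,-.22,.15)
E
```

```text
[315.69739277 151.70320786] [216 208 183] [ 23  39 216]
[274.2888774  146.21945696] [ 80  73 193]
[259. 202.]
[252.  92.]
[379.  92.]
[373. 201.]
at [ 0.6017 -0.0543  0.1494] F [-0.2 -0.  -0.1] w 9.11 n 4
[[np.float64(-4.12), np.float64(-0.38), np.float64(-0.01)], [np.float64(0.001), np.float64(0.0), np.float64(-0.0)]]
[[np.float64(-4.12), np.float64(-0.38), np.float64(-0.01)], [np.float64(0.001), np.float64(0.0), np.float64(-0.0)]]
[[np.float64(-4.12), np.float64(-0.38), np.float64(-0.01)], [np.float64(0.001), np.float64(0.0), np.float64(-0.0)]]
[[np.float64(-4.12), np.float64(-0.38), np.float64(-0.01)], [np.float64(0.001), np.float64(0.0), np.float64(-0.0)]]
```

View pics/cup.png

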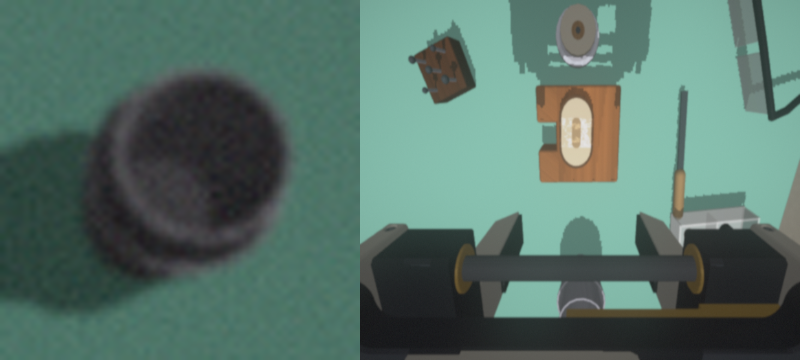

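Left: inner rim ellipse centred at crop (202,155), i.e. top pixel (413.7,150.8). Right: slice lies central on the block, with the wheel and tin behind it, and the cup rim at the lower edge.

```bash
python3 - <<'E'
from h import *
t=arm.camera_params('top');print(ray(t,(413.6,150.7),.09))
p=arm.camera_params('wrist')
X=ray(t,(413.6,150.7),.09)
plan(X[0],X[1],.15)
E
```

```text
[ 0.61353914 -0.20992078  0.09      ]
at [ 0.6017 -0.0543  0.1494] F [-0.2 -0.  -0.1] w 9.11 n 4
[[np.float64(-3.9), np.float64(-0.02), np.float64(-0.01)], [np.float64(0.001), np.float64(0.0), np.float64(-0.0)]]
[[np.float64(-3.9), np.float64(-0.02), np.float64(-0.01)], [np.float64(0.001), np.float64(0.0), np.float64(-0.0)]]
[[np.float64(-3.9), np.float64(-0.02), np.float64(-0.01)], [np.float64(0.001), np.float64(0.0), np.float64(-0.0)]]
[[np.float64(-3.9), np.float64(-0.02), np.float64(-0.01)], [np.float64(0.001), np.float64(0.0), np.float64(-0.0)]]
```

>>> send_rows(increments=[[9.18,[-3.9,0,0],[0,0,0]],[9.18,[-3.9,0,0],[0,0,0]],[9.18,[-3.9,0,0],[0,0,0]],[9.18,[-3.9,0,0],[0,0,0]],[9.18,[0,0,0],[0,0,0]]])

```text
clock: 23.75
position: [0.6127, -0.2141, 0.1474]
ee_rot: [2.133, 2.304, -0.005]
force: [-0.5, -0.5, 0.3]
width: 0.998
gripper_force: 0.0
```

>>> send_rows(increments=[[9.18,[0,0,0],[0,0,0]],[9.18,[0,0,0],[0,0,0]]])

```text
clock: 23.95
position: [0.6142, -0.2052, 0.1469]
ee_rot: [-2.122, -2.314, -0.001]
force: [-0.2, -0.0, -0.3]
width: 1.001
gripper_force: 0.0
```

```bash
python3 - <<'E'
from h import *
p=arm.camera_params('wrist')
im=arm.get_image('wrist');cv2.imwrite('pics/w13.png',im[:,:,::-1])
print(proj(p,[.6135,-.21,.09]));plan(.6135,-.21,.045)
E
```

```text
[316.68600798 211.37891347]
at [ 0.6144 -0.205   0.147 ] F [ 0.2 -0.  -0.3] w 9.19 n 3
[[np.float64(-0.17), np.float64(-0.04), np.float64(3.4)], [np.float64(-0.0), np.float64(-0.0), np.float64(0.002)]]
[[np.float64(-0.17), np.float64(-0.04), np.float64(3.4)], [np.float64(-0.0), np.float64(-0.0), np.float64(0.002)]]
[[np.float64(-0.17), np.float64(-0.04), np.float64(3.4)], [np.float64(-0.0), np.float64(-0.0), np.float64(0.002)]]
```

View pics/w13.png

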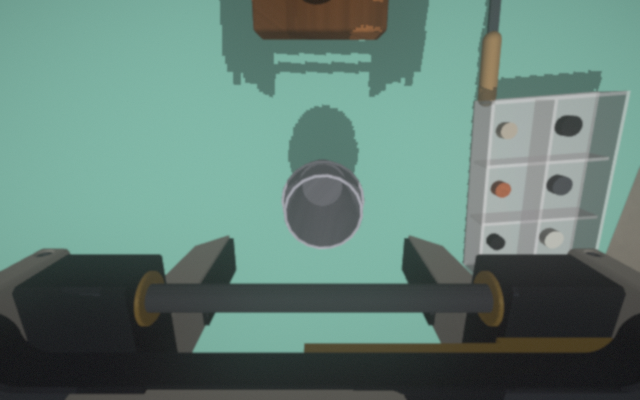

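Inner rim spans columns 285–362 and rows 175–248, centre (323.5,211.5), so the cup is at about (.619,-.210). Descending to just above the outer rim.

>>> send_rows(increments=[[9.18,[-0.55,0.42,2],[0,0,0]],[9.18,[0,0,3],[0,0,0]],[9.18,[0,0,3],[0,0,0]],[9.18,[0,0,1.5],[0,0,0]],[9.18,[0,0,0],[0,0,0]]])

```text
clock: 24.5
position: [0.6176, -0.2104, 0.0503]
ee_rot: [-2.121, -2.313, 0.002]
force: [-0.2, 0.1, 0.0]
width: 1.002
gripper_force: 0.0
```

```bash
python3 - <<'E'
from h import *
p=arm.camera_params('wrist')
im=arm.get_image('wrist');cv2.imwrite('pics/w14.png',im[:,:,::-1])
plan(.619,-.21,.041)
# rim: bright-edge Hough circle near projection
u=proj(p,[.619,-.21,.09]);print(u)
g=cv2.GaussianBlur(cv2.cvtColor(im,cv2.COLOR_RGB2GRAY),(5,5),0)
x0,y0=int(u[0])-80,int(u[1])-80
c=cv2.HoughCircles(g[y0:y0+160,x0:x0+160],cv2.HOUGH_GRADIENT,1,10,param1=80,param2=15,minRadius=40,maxRadius=75)
if c is not None:print(c[0][:3]+[x0,y0,0])
E
```

```text
at [ 0.6187 -0.2113  0.052 ] F [ 0.5 -0.7  0.4] w 9.16 n 1
[[np.float64(0.12), np.float64(0.04), np.float64(1.1)], [np.float64(-0.001), np.float64(-0.001), np.float64(0.004)]]
[320.51713641 266.60059989]
[[319.5        274.5         66.5       ]
 [318.5        251.5         65.19999695]
 [319.5        264.5         58.29999924]]
```

>>> send_rows(increments=[[9.18,[0.1,0,0.6],[0,0,0]],[9.18,[0,0,0.4],[0,0,0]],[5.0,[0,0,0],[0,0,0]],[5.0,[0,0,0],[0,0,0]],[5.0,[0,0,0],[0,0,0]]])

```text
clock: 25.05
position: [0.619, -0.2115, 0.0428]
ee_rot: [2.125, 2.313, 0.001]
force: [-0.0, -0.0, -0.7]
width: 0.789
gripper_force: 0.0
```

>>> send_rows(increments=[[5.0,[0,0,0],[0,0,0]],[5.0,[0,0,0],[0,0,0]],[5.0,[0,0,0],[0,0,0]]])

```text
clock: 25.35
position: [0.6188, -0.2115, 0.0426]
ee_rot: [2.125, 2.313, 0.0]
force: [-0.5, 1.1, 2.5]
width: 0.684
gripper_force: 25.0
```

Cup gripped at the rim (62.8 mm). Lifting.

>>> send_rows(increments=[[5.0,[0,0,-1],[0,0,0]],[5.0,[0,0,-1.5],[0,0,0]],[5.0,[0,0,-2],[0,0,0]],[5.0,[0,0,-2],[0,0,0]],[5.0,[0,0,-2],[0,0,0]]])

```text
clock: 25.85
position: [0.619, -0.2115, 0.1295]
ee_rot: [2.125, 2.313, 0.001]
force: [-0.9, 0.2, -0.3]
width: 0.683
gripper_force: 25.0
```

>>> send_rows(increments=[[5.0,[0,0,-2.5],[0,0,0]],[5.0,[0,0,0],[0,0,0]],[5.0,[0,0,0],[0,0,0]]])

```text
clock: 26.15
position: [0.6192, -0.2114, 0.1536]
ee_rot: [2.124, 2.313, 0.002]
force: [0.4, 0.3, -1.6]
width: 0.68
gripper_force: 25.0
```

```bash
python3 - <<'E'
from h import *
im=arm.get_image('scene');cv2.imwrite('pics/s2.png',im[:,:,::-1])
p=arm.camera_params('scene');m=mask(im)
# outer cup: silhouette extent near its old place
u=proj(p,[.6175,-.21,0]);u1=proj(p,[.6175,-.21,.06]);print(u,u1)
c,st=blob(m,u);print('blob',st, c.min(0),c.max(0))
m0=mask(cv2.imread('pics/scene0.png')[:,:,::-1].copy());c,st=blob(m0,u);print('before',st)
plan(.584,.168,.145)
E
```

```text
[227.08974457 235.82078066] [223.46785588 221.04497741]
blob [     0      0    640    400 254350] [0. 0.] [639. 399.]
before [     0      0    640    400 252203]
at [ 0.6186 -0.2111  0.1526] F [-0.2  0.  -1.8] w 6.24 n 9
[[np.float64(4.23), np.float64(-0.03), np.float64(0.08)], [np.float64(0.0), np.float64(-0.0), np.float64(0.0)]]
[[np.float64(4.23), np.float64(-0.03), np.float64(0.08)], [np.float64(0.0), np.float64(-0.0), np.float64(0.0)]]
[[np.float64(4.23), np.float64(-0.03), np.float64(0.08)], [np.float64(0.0), np.float64(-0.0), np.float64(0.0)]]
[[np.float64(4.23), np.float64(-0.03), np.float64(0.08)], [np.float64(0.0), np.float64(-0.0), np.float64(0.0)]]
[[np.float64(4.23), np.float64(-0.03), np.float64(0.08)], [np.float64(0.0), np.float64(-0.0), np.float64(0.0)]]
[[np.float64(4.23), np.float64(-0.03), np.float64(0.08)], [np.float64(0.0), np.float64(-0.0), np.float64(0.0)]]
[[np.float64(4.23), np.float64(-0.03), np.float64(0.08)], [np.float64(0.0), np.float64(-0.0), np.float64(0.0)]]
[[np.float64(4.23), np.float64(-0.04), np.float64(0.08)], [np.float64(0.0), np.float64(-0.0), np.float64(0.0)]]
[[np.float64(4.23), np.float64(-0.04), np.float64(0.08)], [np.float64(0.0), np.float64(-0.0), np.float64(0.0)]]
```

Load is about 1.5 N, so only the inner cup came up. Carrying it to the coaster.

>>> send_rows(increments=[[5.0,[2.0,0,0],[0,0,0]],[5.0,[4,0,0],[0,0,0]],[5.0,[4,0,0],[0,0,0]],[5.0,[4,0,0],[0,0,0]],[5.0,[4,0,0],[0,0,0]]])

```text
clock: 26.7
position: [0.6024, -0.0303, 0.1514]
ee_rot: [-2.124, -2.313, 0.002]
force: [1.6, 0.9, -1.9]
width: 0.682
gripper_force: 25.0
```

>>> send_rows(increments=[[5.0,[4,0,0],[0,0,0]],[5.0,[4,0,0],[0,0,0]],[5.0,[4,0,0],[0,0,0]],[5.0,[4,-0.15,0],[0,0,0]],[5.0,[4,-0.15,0],[0,0,0]]])

```text
clock: 27.2
position: [0.5825, 0.1685, 0.1514]
ee_rot: [-2.125, -2.313, 0.002]
force: [0.6, -0.6, -0.8]
width: 0.682
gripper_force: 25.0
```

>>> send_rows(increments=[[5.0,[0,0,0],[0,0,0]],[5.0,[0,0,2],[0,0,0]],[5.0,[0,0,2],[0,0,0]],[5.0,[0,0,0],[0,0,0]],[5.0,[0,0,0],[0,0,0]]])

```text
clock: 27.7
position: [0.5831, 0.1666, 0.112]
ee_rot: [-2.125, -2.313, 0.003]
force: [0.7, 0.4, -0.8]
width: 0.682
gripper_force: 25.0
```

```bash
python3 - <<'E'
from h import *
plan(.584,.168,.043)
im=arm.get_image('top');cv2.imwrite('pics/t2.png',im[:,:,::-1]);p=arm.camera_params('top');m=mask(im)
for n,u,z in (('outer',(410,155),.06),('bur',(305,250),.03),('small',(151,188),.012)):
    c,st=blob(m,u);print(n,st)
p=arm.camera_params('wrist');im=arm.get_image('wrist');cv2.imwrite('pics/w15.png',im[:,:,::-1])
hsv=cv2.cvtColor(im,cv2.COLOR_RGB2HSV)
b=((hsv[...,0]<20)&(hsv[...,1]>90)).astype(np.uint8)*255
c,st=blob(b,proj(p,[.584,.2,.004]));P=np.array([ray(p,q,.004)[:2] for q in c]).astype(np.float32)
P=P[P[:,1]>.175];A=np.c_[2*P,np.ones(len(P))];s=np.linalg.lstsq(A,(P**2).sum(1),rcond=None)[0];print('coaster',st,s[:2],np.sqrt(s[2]+s[:2]@s[:2]))
E
```

```text
at [0.5831 0.1666 0.112 ] F [ 0.7  0.4 -0.8] w 6.26 n 2
[[np.float64(0.07), np.float64(0.06), np.float64(3.45)], [np.float64(-0.001), np.float64(0.0), np.float64(0.001)]]
[[np.float64(0.06), np.float64(0.06), np.float64(3.45)], [np.float64(-0.001), np.float64(0.0), np.float64(0.001)]]
outer [ 392  137   37   36 1027]
bur [289 235  31  30 581]
small [    0     0   640   400 77870]
coaster [ 273  143   92   69 3809] [0.58400058 0.16508968] 0.04362337610085784
```

Outer cup has stayed put. Coaster confirmed at (.584,.166). Lowering.

>>> send_rows(increments=[[5.0,[0,0.1,3],[0,0,0]],[5.0,[0,0,2.5],[0,0,0]],[5.0,[0,0,0.8],[0,0,0]],[5.0,[0,0,0.3],[0,0,0]],[5.0,[0,0,0],[0,0,0]]])

```text
clock: 28.3
position: [0.5852, 0.1672, 0.0472]
ee_rot: [2.125, 2.313, 0.001]
force: [-0.8, 0.7, -0.9]
width: 0.679
gripper_force: 25.0
```

>>> send_rows(increments=[[5.0,[0,0,0.2],[0,0,0]],[5.0,[0,0,0],[0,0,0]]])

```text
clock: 28.5
position: [0.5851, 0.1674, 0.0452]
ee_rot: [2.125, 2.313, 0.002]
force: [0.3, 0.9, -0.4]
width: 0.68
gripper_force: 25.0
```

>>> send_rows(increments=[[5.0,[0,0,0.2],[0,0,0]],[5.0,[0,0,0.1],[0,0,0]],[5.0,[0,0,0],[0,0,0]]])

```text
clock: 28.8
position: [0.5847, 0.1672, 0.0416]
ee_rot: [2.125, 2.314, 0.001]
force: [-0.5, -0.1, 1.7]
width: 0.681
gripper_force: 25.0
```

>>> send_rows(increments=[[5.0,[0,0,0.1],[0,0,0]],[5.0,[0,0,0],[0,0,0]]])

```text
clock: 29.0
position: [0.5848, 0.1673, 0.0414]
ee_rot: [-2.125, -2.314, -0.001]
force: [-3.5, -0.1, 11.0]
width: 0.679
gripper_force: 25.0
```

Firm contact at the expected height. Releasing and rising straight up.

>>> send_rows(increments=[[9.18,[0,0,0],[0,0,0]],[9.18,[0,0,0],[0,0,0]],[9.18,[0,0,0],[0,0,0]],[9.18,[0,0,0],[0,0,0]],[9.18,[0,0,-1],[0,0,0]]])

```text
clock: 29.5
position: [0.5835, 0.1669, 0.0494]
ee_rot: [-2.124, -2.313, 0.004]
force: [1.2, 0.0, -0.5]
width: 0.994
gripper_force: 0.0
```

>>> send_rows(increments=[[9.18,[0,0,-3],[0,0,0]],[9.18,[0,0,-4],[0,0,0]],[9.18,[0,0,-4],[0,0,0]],[9.18,[2,-3,-2],[0,0,0]],[9.18,[4,-3,0],[0,0,0]]])

```text
clock: 30.0
position: [0.5225, 0.2192, 0.1846]
ee_rot: [2.131, 2.303, 0.009]
force: [0.6, 1.6, -0.7]
width: 1.0
gripper_force: 0.0
```

>>> send_rows(increments=[[9.18,[4,-3,0],[0,0,0]],[9.18,[4,-2.5,0],[0,0,0]],[9.18,[4,-2.5,0],[0,0,0]],[9.18,[4,0,0],[0,0,0]],[9.18,[0,0,0],[0,0,0]]])

```text
clock: 30.5
position: [0.4235, 0.3811, 0.1809]
ee_rot: [-2.114, -2.321, -0.003]
force: [-0.6, -0.0, -1.1]
width: 0.999
gripper_force: 0.0
```

```bash
python3 - <<'E'
from h import *
t=arm.get_image('top');s=arm.get_image('scene')
f=lambda a:cv2.resize(a,None,fx=2,fy=2,interpolation=cv2.INTER_CUBIC)
im=np.vstack([f(t[110:260,130:530]),f(s[150:290,140:540])]);cv2.imwrite('pics/end.png',im[:,:,::-1])
m=mask(t)
for n,u in (('outer',(410,155)),('bur',(305,250)),('small',(151,188)),('tin',(285,175)),('cup',(240,175))): print(n,blob(m,u)[1])
print(arm.observe()['position'])
E
```

```text
outer [ 392  137   37   36 1018]
bur [290 235  30  31 568]
small [141 178  20  21 284]
tin [269 160  28  28 587]
cup [ 218  155   46   45 1521]
[0.42611231 0.37518148 0.18069484]
```

View pics/end.png

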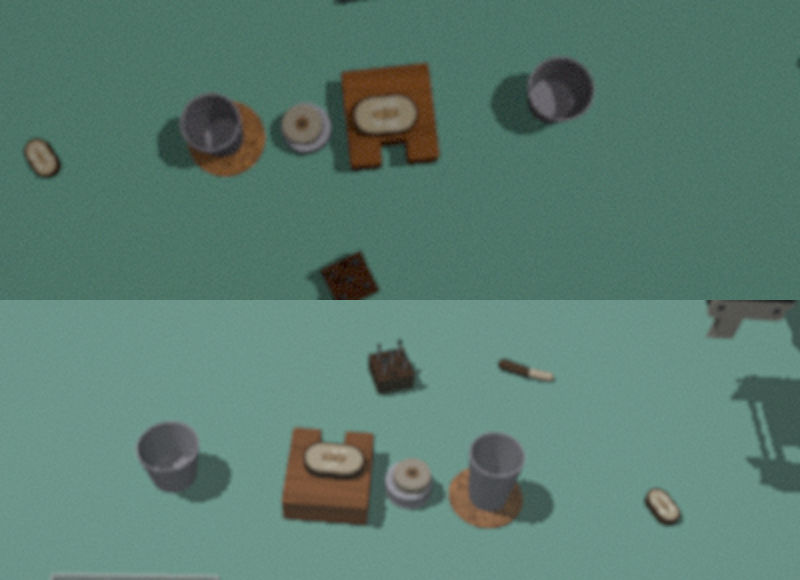

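All pieces are in place: cup upright on the coaster, wheel on the tin in the gap, slice on the block. A quick numeric check of the centres follows.

```bash
python3 - <<'E'
from h import *
T,S=arm.camera_params('top'),arm.camera_params('scene')
t=lambda u,v,z:np.round(ray(T,(130+u/2,110+v/2),z)[:2],4)
s=lambda u,v,z:np.round(ray(S,(140+u/2,150+(v-300+0)/2),z)[:2],4)
print('cup rim',t(212,124,.089),s(496,456,.089))
print('coaster',t(227,137,.004))
print('slice',t(385,115,.052),s(334,459,.052))
print('block top corners',[t(*c,.04) for c in((342,73),(428,65),(439,158),(352,166))])
print('block scene',[s(*c,.04) for c in((294,430),(374,434),(370,506),(285,503))])
print('wheel',t(302,125,.038),s(411,474,.038),'tin',t(305,129,.02))
E
```

```text
cup rim [0.5778 0.1658] [0.5916 0.1682]
coaster [0.5811 0.1645]
slice [ 0.591  -0.0169] [ 0.6014 -0.0149]
block top corners [array([0.6433, 0.0296]), array([ 0.65  , -0.0672]), array([ 0.5436, -0.0753]), array([0.5373, 0.0209])]
block scene [array([ 0.559 , -0.0719]), array([0.5478, 0.0244]), array([0.6504, 0.0357]), array([ 0.6633, -0.0602])]
wheel [0.5854 0.0754] [0.5969 0.0759] tin [0.5846 0.0735]
```

```bash
python3 -c "
from cell import arm
print(arm.sign_off())"
```

```text
the job is handed in; nothing more can be done
None
```

Handed in at about 30 s: by my camera checks the cup is on the coaster, the slice on the block and the wheel on the tin in the gap, each within about 7 mm of target, and the outer cup, small slice and bur stand have not visibly moved; sign-off returned no verdict.

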